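Clamp a vial in the beam stage with the inner of two coaxial knobs

TASK

Stand the small black-capped glass vial upright in the bay of the beam stage, between the jaw and the V-block, and let go of it. Then close the jaw by turning the inner (upper, smaller) knob clockwise until you feel the vial seated in the V and held: nip it up to about ten newtons, it is glass and breaks at twenty-five. The outer ring below that knob has been set to the beam, so do not turn it; do not push the jaw by hand, and leave the other things on the worktop where they are.

Things in the scene. Friction and masses are not known exactly. Their poses are not given: they have to be found in the camera images.
- vial_mid (a point): Centre of the vial: clear glass cylinder, about 21.5 mm diameter, 50 mm tall with a 19.6 mm black screw cap as its top 10 mm, about 30 g; stands upright on the worktop. The point is on its axis, 25 mm above its foot; z up along its axis. It is the only vial.
- seat (a point): On the beam stage (black base 100 x 180 mm, bare metal carriage): where the vial's centre is when seated in the steel V-block. +y = the way the jaw closes, knobs to V. Bay floor 25 mm lower. The jaw (dark block 32 mm wide, white pad) starts 10 to 13.6 mm clear of a seated vial: stand the vial 3 to 7 mm short of seat in -y. V top 1 mm, jaw and barrels (23 mm off in x) 5 mm below this height.
- knob_mid (a point): Centre of the inner knob: black knurled cylinder, upright axis, 26 mm diameter, 18 mm tall, 88 mm from seat in stage -y. Clockwise from above closes the jaw, 8 mm per radian; contact comes after 1.2 to 1.75 rad, then 20 to 35 N per mm. Free turning takes 0.12 N m (friction: it stays where left and holds up to 15 N at the jaw), and 0.008 N m more per newton at the jaw: 10 N is felt as 0.20.
- ring_mark (a point): Point on the outer ring's top face, 22 mm from the knobs' axis. The ring: knurled steel, 46 mm diameter, 13 mm tall, coaxial under the inner knob, top face 12 mm below knob_mid (3 mm below the inner knob's lower edge). 0.15 N m turns it (rubbing will); it then drives the carriage with knobs and jaw along stage y, 6 mm per radian. A side push of 25 N on the knobs turns it too.
- pot: Bystander: sample pot with white lid, 51 mm diameter, 59 mm tall; origin under its centre.
- case: Bystander: small black case, 47 x 58 x 28 mm; origin under its centre.
- bottle: Bystander: bottle with blue cap, 56 mm diameter, 105 mm tall; origin under its centre.
- tube: Bystander: capped conical tube lying down, 120 mm long, 21 mm thick; origin under its centre, y along it.

How it is judged:
By the outcome, as a careful person would: the job done as asked, in the order asked, and still so for the second after the job is handed in, with the robot touching nothing.
It also fails if it takes over 72 s, if anything falls off the work surface, if the arm or the gripper's body presses on something with over 40 N, if the wrist force passes 120 N, or if a joint passes its speed limit or range.

ROBOT

A 7-joint arm with a two-finger parallel gripper is mounted at the origin on a cart in front of the work surface, level with it; the furniture and walls round the work are solid. World frame = base frame: x ahead of the robot, y to its left, z up, the work surface at z = 0. Lengths are in m, angles in rad, forces in N, time in s.
With the tool pointing down it reaches from about 0.425 to 0.875 m from the base axis. Payload 4.7 kg.
Tool frame: the origin (TCP) lies on the centre line of the jaws, within the pads' length; the fingertips stand robot.nose_length ahead of it and the grasp point (between the pads) lies 5 mm behind it (robot.nose_length is the distance from the TCP to the fingertips, in m); z points along the fingers, y is the direction in which the jaws open and shut (so a half turn about z gives the same grasp; the last joint's range is limited). The gripper opens to 87 mm and grips with 3 to 60 N. Pads are 19 mm wide; open, the fingers measure 117 mm over their backs; the gripper's body (75 mm by 190 mm) begins 51 mm behind the grasp point.
Start: joints at [-1.154, 0.321, -0.07, 1.45, 0.023, 1.371, -0.057], TCP at [0.255, 0.598, 0.237] pointing down, gripper open.
Joint ranges: [-2.86, 2.86], [-0.3, 2.09], [-1.38, 1.24], [0.06, 2.45], [-1.56, 4.7], [0.09, 2.05], [-2.69, 2.69]. Speed limits (rad/s): [2.57, 2.57, 3.14, 3.14, 3.14, 3.14, 3.14].

INTERFACE

Orientations are given as a rotation vector (axis times angle).
In Python, from bench import robot, cams gives the robot as it stands.
- The arm moves only by the tool send_rows, never from a script. Its argument "deltas" is one flat list of numbers, 7 for each row, row after row: the shift along the tool's x, y, z in cm, then the turn, a rotation vector about the tool's x, y, z in rad, then the finger opening in cm, from 0 to 8.7. A call has 1 to 12 rows; each row shifts and turns the commanded pose from where the row before left it, along the tool's axes as they then stand; what a row does not reach is not made up. A row lasts 1/12 s, in which the tool goes at most 41.7 mm and 7.16 degrees, less where a joint would pass 70% of its speed; a pose out of reach is approached as far as the arm can. A call with a gripper value outside its range is refused whole. The fingers move at their own pace and stop on an object; "force" is the grip in N (left out, the last holds). Time passes only in rows, so rows that do not move let the fingers close. It gives the time, the measured TCP pose, the force and the opening at its end, in the units of the state.
- robot.get_obs(): the state, without advancing time (a new reading comes with each control period).
- cams.read_camera(name): name is "scene" or "top" or "wrist"; returns a dict with "img" (384x512x3 uint8, blue, green, red), "fx", "fy", "cx", "cy" (pixels), "R" (3x3) and "t" (3): a world point X has camera coordinates R X + t. Camera axes: x right, y down, z forward; pixel columns grow to the right and rows downward; lengths in m; the calibration is good to about 2 mm. A picture is of the moment at which its call begins. There is no depth.
- robot.job_done(): hands the job in, once; it reports no verdict.
The state is a dict: "time_s": time; "q": joint angles; "dq": joint speeds; "joint_efforts": joint torques, N m; "eef_pos": TCP position; "orientation": TCP orientation; "contact_force": force on the tool from outside, world axes, zero at the start; "moment": the same for the moment, N m; "opening": opening from 0.0 (shut) to 1.0 (fully open).
Only numpy, scipy, OpenCV 4.12 (cv2) and the standard library are available. Lean on these libraries where they do the work, as an engineer would, in place of code of your own. Each camera call takes 0.05 s, during which the arm holds its last target. There are 200 camera calls.

## Working session

There is one attempt and no reset: what is moved stays moved. The work goes in short steps, Python scripts to look and compute and a tool call to move; the robot and the scene stay as the last step left them, time stands still between calls to the robot, and variables do not carry over. Pictures are saved under pics/ and viewed, about 8 in all and at most 12, crops included, and the job is handed in when it is done.

Besides the shell and the picture viewer there is one more tool, called after "Call:" as a command line: name --argument value ..., lists and objects as JSON in quotes. send_rows: Moves the arm, as the interface text tells. Its arguments: {"type":"object","properties":{"deltas":{"type":"array","items":{"type":"number"}},"force":{"type":"number"}},"required":["deltas"]}

```bash
mkdir -p pics; ls
python3 - <<'E'
from bench import robot, cams
import cv2, numpy as np
o=robot.get_obs(); print(o); print(robot.nose_length)
ims=[]
for n in ("scene","top"):
    c=cams.read_camera(n); cv2.imwrite(f"pics/{n}0.png",c["img"]); print(n,c["fx"],c["fy"],c["cx"],c["cy"],c["R"].round(4).tolist(),c["t"].round(4).tolist())
E
```

```text
pics
{'time_s': 0.0, 'q': array([-1.15393548,  0.32184221, -0.07006801,  1.45169035,  0.02258931,
        1.37079864, -0.05689859]), 'dq': array([ 0.00039078,  0.00166161,  0.00015439,  0.00167303, -0.00145307,
        0.000443  ,  0.00126122]), 'joint_efforts': array([-1.39634226e-04, -4.91296327e+01, -4.04075654e-01, -3.12525487e+01,
       -6.38505793e-02,  4.38332255e-02,  1.84499399e-04]), 'eef_pos': array([0.254615  , 0.59747368, 0.23544118]), 'orientation': array([-6.28305884e-01, -3.07781664e+00,  3.02984783e-03]), 'contact_force': array([ 0.41450666, -0.44184515, -0.07020774]), 'moment': array([ 0.05118372, -0.0592027 ,  0.02998664]), 'opening': 1.0015139624842517}
0.014
scene 443.6128285881728 443.6128285881728 259.8805845103714 193.70302221422818 [[0.5412, -0.8408, -0.0094], [-0.4579, -0.2853, -0.842], [0.7053, 0.46, -0.5394]] [-0.3491, 0.2561, 0.9004]
top 347.9242855618449 347.9242855618449 257.65723205664136 190.6585276373599 [[0.0285, -0.9996, 0.0056], [-0.9855, -0.029, -0.1671], [0.1672, -0.0008, -0.9859]] [-0.0939, 0.5128, 0.9398]
```

View pics/top0.png

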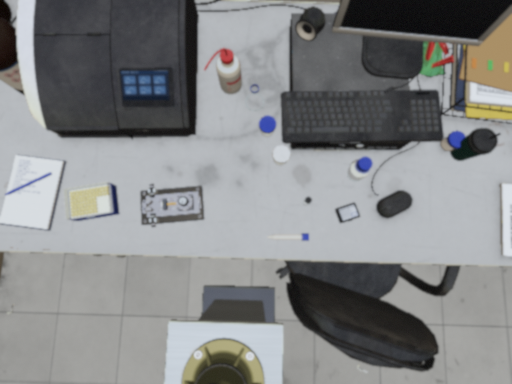

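View pics/scene0.png

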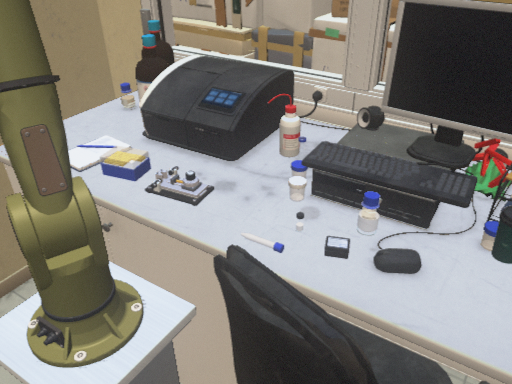

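The top view shows the stage at about (172,205), long axis along the image columns. The vial is at (308,200), the case at (347,213), the tube at (290,237), and the white-lidded pot at (281,154). The scene view agrees, with the stage at (180,185) and the vial at (300,220).

```bash
cat > h.py <<'E'
from bench import robot, cams
import cv2, numpy as np
from scipy.spatial.transform import Rotation as Ro
def ray(c,uv,z):
    "pixel -> world point on plane z"
    d=c["R"].T@np.array([(uv[0]-c["cx"])/c["fx"],(uv[1]-c["cy"])/c["fy"],1]); o=-c["R"].T@c["t"]
    return o+d*(z-o[2])/d[2]
def proj(c,X):
    p=c["R"]@np.asarray(X)+c["t"]; return np.array([c["fx"]*p[0]/p[2]+c["cx"],c["fy"]*p[1]/p[2]+c["cy"]])
def tool(X,rv=None):
    "world vector -> tool axes"
    o=robot.get_obs(); return Ro.from_rotvec(o["orientation"]).inv().apply(X)
def shot(n,f,box=None,k=1):
    c=cams.read_camera(n); im=c["img"]
    if box: im=im[box[1]:box[3],box[0]:box[2]]
    cv2.imwrite("pics/"+f,cv2.resize(im,None,fx=k,fy=k,interpolation=cv2.INTER_CUBIC)); return c
E
python3 - <<'E'
from h import *
c=cams.read_camera("top"); s=cams.read_camera("scene")
for n,p,z in (("stageC",(172,205),.03),("vialcap",(308,200),.05),("knob?",(183,205),.06),("case",(347,213),.028)): print(n,ray(c,p,z).round(3))
print("vial scene",ray(s,(300,215),.045).round(3))
a=cv2.resize(c["img"][175:235,130:215],None,fx=7,fy=7,interpolation=cv2.INTER_CUBIC)
b=cv2.resize(s["img"][155:215,135:220],None,fx=7,fy=7,interpolation=cv2.INTER_CUBIC)
a=cv2.resize(a,(560,300*4//3)) if 0 else a
o=np.vstack([a,b]); o=cv2.resize(o,None,fx=.7,fy=.7); print(o.shape); cv2.imwrite("pics/st.png",o)
w=shot("wrist","w0.png"); print(w["R"].round(3).tolist(),w["t"].round(3).tolist(),w["fx"],w["cx"],w["cy"]); R=Ro.from_rotvec(robot.get_obs()["orientation"]).as_matrix(); print(R.round(3)); print("cam in tool",(R.T@(-w["R"].T@w["t"]-robot.get_obs()["eef_pos"])).round(4),(w["R"]@R).round(3))
E
```

```text
stageC [0.469 0.163 0.03 ]
vialcap [ 0.492 -0.22   0.05 ]
knob? [0.466 0.125 0.06 ]
case [ 0.461 -0.335  0.028]
vial scene [ 0.495 -0.218  0.045]
(588, 416, 3)
[[0.393, 0.919, -0.0], [0.887, -0.38, 0.261], [0.24, -0.103, -0.965]] [-0.649, -0.03, 0.39] 327.86745711691515 257.35547344711483 189.44459658587616
[[-0.92   0.392 -0.   ]
 [ 0.392  0.92  -0.001]
 [-0.    -0.001 -1.   ]]
cam in tool [ 0.0716 -0.0005 -0.1483] [[-0.002  1.    -0.001]
 [-0.965 -0.002 -0.261]
 [-0.261  0.     0.965]]
```

View pics/st.png

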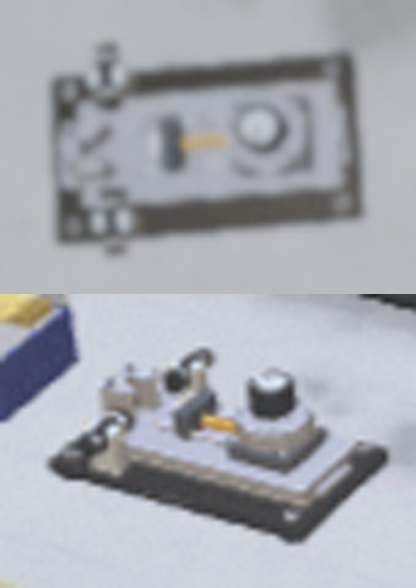

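The crops show the knob at the image-right (world −y) end of the stage and the V-block at the left, so stage +y is roughly world +y. The jaw, with its orange rod, sits between them. I'll move over the stage for a close wrist look, turning tool y onto stage x.

Call:
send_rows --deltas '[-3.06,-2.63,0,0,0,0,6,-3.06,-2.63,0,0,0,0,6,-3.06,-2.63,0,0,0,0,6,-3.06,-2.63,0,0,0,0,6,-3.06,-2.63,0,0,0,0,6,-3.06,-2.63,0,0,0,0,6,-3.06,-2.63,0,0,0,0,6,-3.06,-2.63,0,0,0,0,6,-3.06,-2.63,0,0,0,0,6,-3.06,-2.63,0,0,0,0,6,-3.06,-2.63,0,0,0,0,6,-3.06,-2.63,0,0,0,0,6]'

```text
time_s: 1.25
eef_pos: [0.4694, 0.1618, 0.2368]
orientation: [0.628, 3.078, 0.001]
contact_force: [0.9, -0.4, -0.7]
opening: 0.69
```

Call:
send_rows --deltas '[0,0,0,0,0,0.1,6,0,0,0,0,0,0.1,6,0,0,0,0,0,0.1,6,0,0,0,0,0,0.1,6,0,0,0,0,0,0.1,6,0,0,0,0,0,0.1,6,0,0,0,0,0,0.1,6,0,0,0,0,0,0.1,6,0,0,0,0,0,0.1,6,0,0,0,0,0,0.1,6,0,0,0,0,0,0.1,6,0,0,0,0,0,0.07,6]'

```text
time_s: 2.25
eef_pos: [0.4689, 0.1637, 0.2365]
orientation: [-2.229, -2.214, -0.0]
contact_force: [-0.0, -0.5, 0.3]
opening: 0.687
```

Run:
```python
from h import *
import pickle
w=shot("wrist","w1.png"); pickle.dump(w,open("w1.pkl","wb"))
o=robot.get_obs(); print(o["time_s"],o["eef_pos"],o["orientation"],o["q"].round(3)); print(w["R"].round(3).tolist(),w["t"].round(3))
cv2.imwrite("pics/w1b.png",cv2.resize(w["img"],(800,600),interpolation=cv2.INTER_CUBIC))
```

```text
2.3 [0.46888398 0.16369142 0.23659431] [-2.23109806e+00 -2.21173152e+00 -2.94728647e-04] [-0.669 -0.013  0.279  1.831  0.004  1.323 -0.4  ]
[[1.0, -0.008, 0.001], [-0.008, -0.965, 0.26], [-0.002, -0.26, -0.966]] [-0.467  0.13   0.434]
```

View pics/w1b.png

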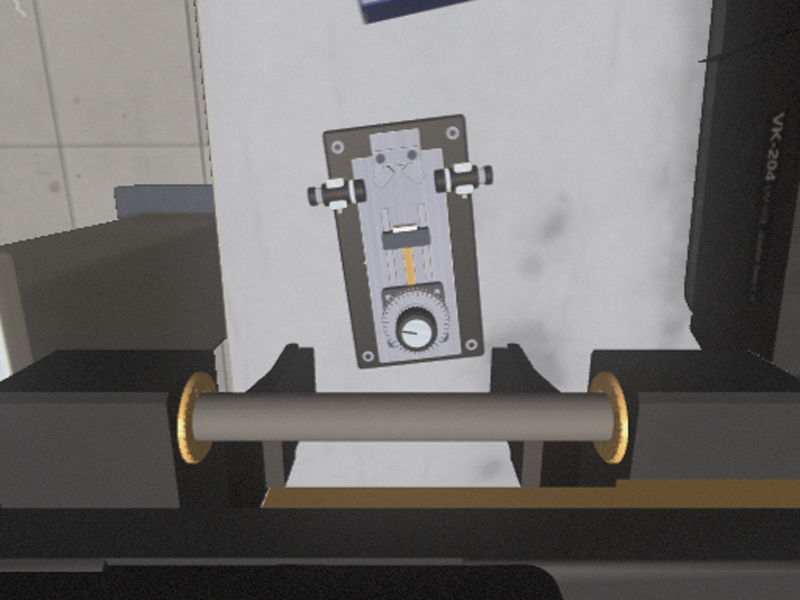

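The wrist view (800 px wide) shows the stage with its corner screws at (338,146), (453,132), (368,356) and (471,344). The knob top is at (416,334), the jaw at (406,238), and the V mouth at about (398,175). The stage is tilted about 6.5°, with its +y leaning toward −x. Next I'll triangulate the knob and the vial.

```bash
cat >> h.py <<'E'
def tri(vs):
    "least-squares point from [(cam,uv)...]; returns point and ray misses"
    A=np.zeros((3,3));b=np.zeros(3);L=[]
    for c,uv in vs:
        o=-c["R"].T@c["t"]; d=c["R"].T@np.array([(uv[0]-c["cx"])/c["fx"],(uv[1]-c["cy"])/c["fy"],1]); d/=np.linalg.norm(d)
        P=np.eye(3)-np.outer(d,d); A+=P; b+=P@o; L.append((P,o))
    X=np.linalg.solve(A,b); return X,[np.linalg.norm(P@(X-o)) for P,o in L]
E
python3 - <<'E'
from h import *
import pickle
w=pickle.load(open("w1.pkl","rb")); s=cams.read_camera("scene"); t=cams.read_camera("top")
k=1/1.5625
print("knobtop",tri([(w,(416*k,334*k)),(s,(190.3,172.1))]),tri([(w,(416*k,334*k)),(s,(190.3,172.1)),(t,(183.3,201.1))]))
H=[ray(w,(a*k,b*k),.012) for a,b in ((338,146),(453,132),(368,356),(471,344))]
print(np.round(H,4).tolist())
d=(H[0]+H[1]-H[2]-H[3])/2; print("len",np.linalg.norm(d),"dir",d/np.linalg.norm(d)); e=(H[1]+H[3]-H[0]-H[2])/2; print(np.linalg.norm(e),e/np.linalg.norm(e))
# vial cap: dark blob in top and scene near guess
for c,p in ((t,(308,200)),(s,(300,216))):
    x,y=p; g=cv2.cvtColor(c["img"],cv2.COLOR_BGR2GRAY)[y-14:y+14,x-12:x+12]
    m=(g<90).astype(np.uint8); n,l,st,ce=cv2.connectedComponentsWithStats(m); print([(st[i].tolist(),(ce[i]+[x-12,y-14]).round(2).tolist()) for i in range(1,n)])
E
```

```text
knobtop (array([0.47721205, 0.1254694 , 0.07452507]), [np.float64(0.0003055005914067606), np.float64(0.00030550059140689763)]) (array([0.47634334, 0.12412873, 0.07425555]), [np.float64(0.001523243118178694), np.float64(0.0010812771515328983), np.float64(0.0020484262092074395)])
[[0.4243, 0.2431, 0.012], [0.5045, 0.2518, 0.012], [0.4412, 0.0859, 0.012], [0.5212, 0.0952, 0.012]]
len 0.1577470602670118 dir [-0.10649391  0.99431335  0.        ]
0.08058951941338369 [0.99380959 0.11109679 0.        ]
[([10, 12, 4, 4, 12], [307.75, 199.67])]
[([9, 11, 7, 6, 31], [299.9, 215.45])]
```

Call:
send_rows --deltas '[-3.48,0.22,0,0,0,0,6,-3.48,0.22,0,0,0,0,6,-3.48,0.22,0,0,0,0,6,-3.48,0.22,0,0,0,0,6,-3.48,0.22,0,0,0,0,6,-3.48,0.22,0,0,0,0,6,-3.48,0.22,0,0,0,0,6,-3.48,0.22,0,0,0,0,6,-3.48,0.22,0,0,0,0,6,-3.48,0.22,0,0,0,0,6,-3.48,0.22,0,0,0,0,6,0,0,0,0,0,-0.12,6]'

```text
time_s: 3.4
eef_pos: [0.4908, -0.2276, 0.2371]
orientation: [2.092, 2.338, -0.006]
contact_force: [-0.6, -0.2, 0.6]
opening: 0.69
```

Call:
send_rows --deltas '[0,0,3,0,0,0,6,0,0,3,0,0,0,6,0,0,2,0,0,0,6,0,0,0,0,0,0,6,0,0,0,0,0,0,6]'

```text
time_s: 3.82
eef_pos: [0.4918, -0.2189, 0.1561]
orientation: [-2.084, -2.349, 0.002]
contact_force: [1.0, -0.0, 0.3]
opening: 0.687
```

Run:
```python
from h import *
w=shot("wrist","w2.png"); s=cams.read_camera("scene"); t=cams.read_camera("top")
cv2.imwrite("pics/w2b.png",w["img"])
o=robot.get_obs(); print(o["time_s"],o["eef_pos"],o["orientation"],o["q"].round(3))
X=np.array([.494,-.219,.045]); p=proj(w,X); print("expect",p)
x,y=p.astype(int); g=cv2.cvtColor(w["img"],cv2.COLOR_BGR2GRAY)[y-30:y+30,x-30:x+30]
n,l,st,ce=cv2.connectedComponentsWithStats((g<80).astype(np.uint8))
for i in range(1,n):
    if st[i][4]>60:
        q=ce[i]+[x-30,y-30]; print(st[i],q,ray(w,q,.048).round(4),tri([(w,q),(s,(299.9,215.45)),(t,(307.75,199.67))]),tri([(w,q),(s,(299.9,215.45))]))
```

```text
3.9667 [ 0.49358661 -0.21959441  0.15842079] [2.08390928 2.34727942 0.00245708] [-0.26   0.158  0.691  1.85  -0.11   1.169  0.587]
expect [260.88881515 191.0919307 ]
[ 19  20  23  24 442] [260.2081448 192.3800905] [ 0.4935 -0.2193  0.048 ] (array([ 0.49321181, -0.21985325,  0.04524999]), [np.float64(0.0004176689642026851), np.float64(0.0009732391587694498), np.float64(0.0006135700124070757)]) (array([ 0.49316805, -0.21954355,  0.04514287]), [np.float64(0.0006797713707937105), np.float64(0.0006797713707937582)])
```

View pics/w2b.png

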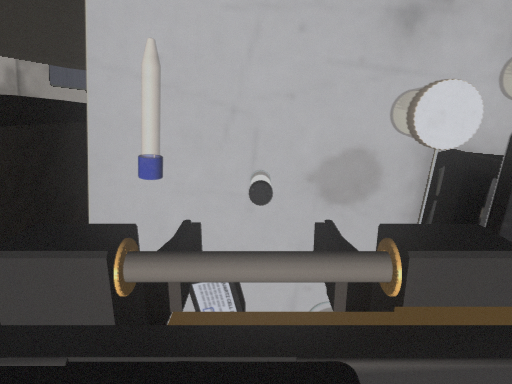

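The wrist view shows the black cap at (260,192), with the TCP directly over it. The pot at (445,115) and the case at (217,297) are clear of the fingers. I'll descend and grip gently.

Call:
send_rows --deltas '[0,0,2.5,0,0,0,6,0,0,2.5,0,0,0,6,0,0,2.5,0,0,0,5,0,0,2.5,0,0,0,4,0,0,1.5,0,0,0,3.5,0,0,0,0,0,0,3.5]' --force 6

```text
time_s: 4.47
eef_pos: [0.4912, -0.2183, 0.0398]
orientation: [-2.083, -2.347, 0.003]
contact_force: [-0.2, 0.6, -0.4]
opening: 0.474
```

Call:
send_rows --deltas '[0,0,0,0,0,0,1.5,0,0,0,0,0,0,1.5,0,0,0,0,0,0,1.5,0,0,0,0,0,0,1.5,0,0,0,0,0,0,1.5,0,0,0,0,0,0,1.5]' --force 6

```text
time_s: 4.97
eef_pos: [0.4938, -0.2196, 0.0433]
orientation: [2.085, 2.347, 0.003]
contact_force: [0.7, 0.6, 7.3]
opening: 0.244
```

Call:
send_rows --deltas '[0,0,-1,0,0,0,1.5,0,0,-2.5,0,0,0,1.5,0,0,-3,0,0,0,1.5,0,0,-3,0,0,0,1.5,0,0,-2.5,0,0,0,1.5,0,0,0,0,0,0,1.5]'

```text
time_s: 5.47
eef_pos: [0.4953, -0.2206, 0.1676]
orientation: [2.082, 2.342, 0.008]
contact_force: [1.6, -0.3, 0.2]
opening: 0.242
```

Call:
send_rows --deltas '[3,0.2,0,0,0,0,1.5,4,0.24,0,0,0,0,1.5,4,0.24,0,0,0,0,1.5,4,0.24,0,0,0,0,1.5,4,0.24,0,0,0,0,1.5,4,0.24,0,0,0,0,1.5,4,0.24,0,0,0,0,1.5,4,0.24,0,0,0,0,1.5,4,0.24,0,0,0,0,1.5,4,0.24,0,0,0,0,1.5,3.7,0.18,0,0,0,0,1.5,0,0,0,0,0,0,1.5]'

```text
time_s: 6.47
eef_pos: [0.4649, 0.2169, 0.1615]
orientation: [-2.072, -2.358, -0.004]
contact_force: [-0.4, 0.6, -0.9]
opening: 0.24
```

Run:
```python
from h import *
import pickle
w=shot("wrist","w3.png"); pickle.dump(w,open("w3.pkl","wb")); s=shot("scene","s3.png",(110,110,240,215),6)
o=robot.get_obs(); print(o["time_s"],o["eef_pos"],o["orientation"],o["opening"],o["q"].round(3)); 
K=np.array([.477,.1253,.0745]); d=np.array([-.1085,.994,0])
for n,X in (("knob",K),("seat z.04",K+.088*d+[0,0,-.0345]),("seat z.06",K+.088*d+[0,0,-.0145])): print(n,proj(w,X))
cv2.imwrite("pics/w3b.png",cv2.resize(w["img"],(800,600),interpolation=cv2.INTER_CUBIC))
```

```text
6.5667 [0.46651082 0.20930033 0.16130881] [ 2.08172833e+00  2.35262561e+00 -1.57448917e-03] 0.2403102159235562 [-0.758  0.077  0.298  1.898 -0.024  1.171 -0.33 ]
knob [258.38657063 307.21009922]
seat z.04 [260.26317269 192.95321942]
seat z.06 [260.49266312 199.66025202]
```

View pics/w3b.png

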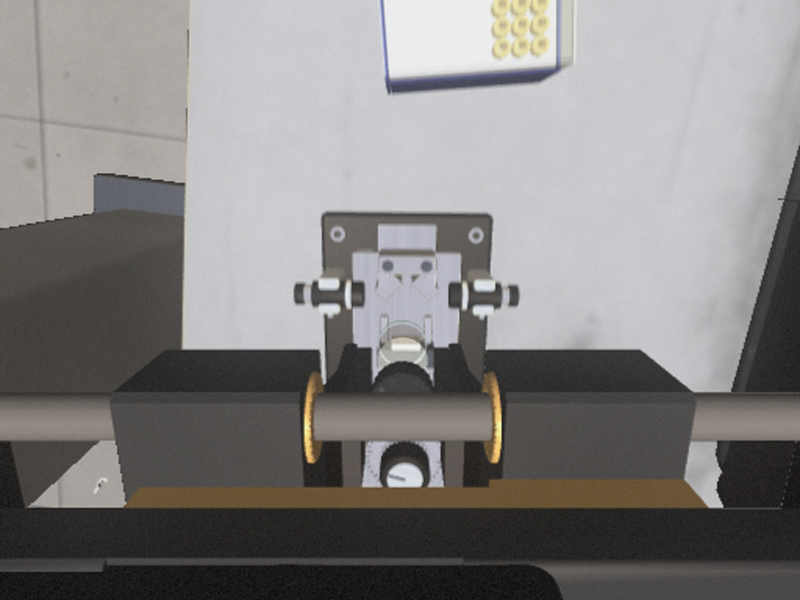

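The wrist view shows the vial in hand over the bay: cap at (405,375), V facets at (388–424,290), and barrels at (330,293) and (485,293). The knob at (405,477) is within 2 px of prediction. The stage is square to the tool. I'll estimate the seat height from two wrist views and compute the fine correction.

Run:
```python
from h import *
import pickle
a=pickle.load(open("w1.pkl","rb")); b=pickle.load(open("w3.pkl","rb")); k=1/1.5625
T=lambda p,q: tri([(a,np.array(p)*k),(b,np.array(q)*k)])
for n,p,q in (("Vscr L",(380,158),(388,266)),("Vscr R",(412,155),(427,266)),("base hole L",(338,146),(338,234)),("base hole R",(453,132),(476,236)),("knob",(416,334),(405,477))):
    X,e=T(p,q); print(n,X.round(4),np.round(e,4))
o=robot.get_obs(); print(o["eef_pos"],o["contact_force"],o["dq"].round(3))
K=np.array([.477,.1253,0]); d=np.array([-.1085,.994,0]); print("target",K+.083*d, "tool delta cm",100*tool(K+.083*d-o["eef_pos"]))
```

```text
Vscr L [0.4551 0.2347 0.0572] [0.0002 0.0002]
Vscr R [0.475  0.2363 0.0526] [0.0002 0.0002]
base hole L [0.4255 0.2427 0.026 ] [0.0004 0.0004]
base hole R [0.5029 0.2511 0.0214] [0.0007 0.0007]
knob [0.4775 0.1243 0.0704] [0.0004 0.0004]
[0.46651082 0.20930033 0.16130881] [-0.23873525  0.00205475 -0.66303456] [ 0.033 -0.015  0.051  0.018  0.017  0.004  0.005]
target [0.4679945 0.207802  0.       ] tool delta cm [-0.15382955  0.13915876 16.130925  ]
```

V top comes out at about z 0.055, so the seat is near z 0.056, the floor near 0.031, and contact is expected at TCP z of about 0.074. I'll correct xy, descend partway, then lower in small steps while feeling for the floor.

Call:
send_rows --deltas '[-0.15,0.14,0,0,0,0,1.5,0,0,2,0,0,0,1.5,0,0,2,0,0,0,1.5,0,0,2,0,0,0,1.5,0,0,1.2,0,0,0,1.5,0,0,0,0,0,0,1.5,0,0,0,0,0,0,1.5,0,0,0,0,0,0,1.5]'

```text
time_s: 7.23
eef_pos: [0.4699, 0.2063, 0.0907]
orientation: [2.087, 2.347, 0.003]
contact_force: [0.3, -0.1, 0.6]
opening: 0.242
```

Run:
```python
from h import *
o=robot.get_obs(); print(o["time_s"],o["eef_pos"],o["contact_force"])
w=shot("wrist","w4.png",(160,130,360,280),4)
K=np.array([.477,.1253,0]); d=np.array([-.1085,.994,0]); print("tool delta cm",100*tool(K+.083*d-o["eef_pos"]))
```

```text
7.2333 [0.46985682 0.20629075 0.09070604] [ 0.30940823 -0.09323717  0.6332305 ]
tool delta cm [ 0.16319217 -0.18766915  9.07036579]
```

View pics/w4.png

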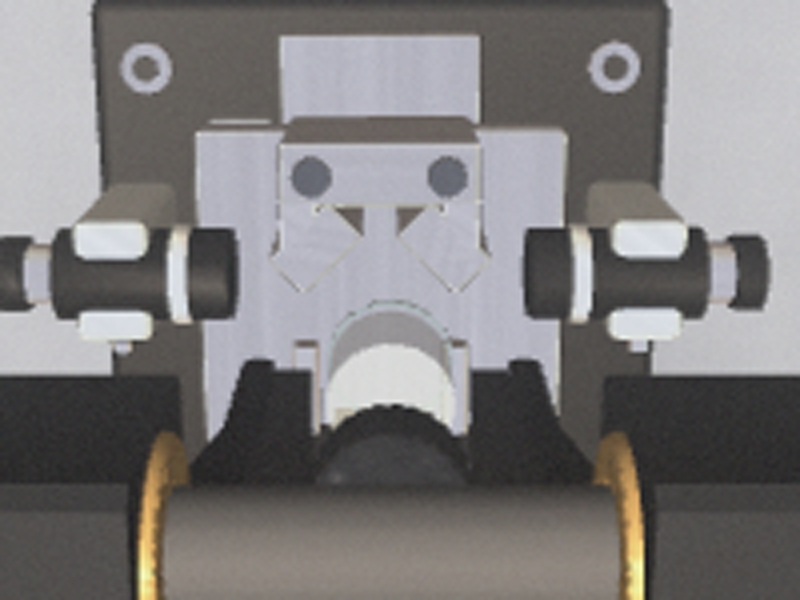

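The view shows the vial at column 392 and the V centre at column 380, so it sits about 1.5 mm too far +x, which matches the pose reading. I'll correct that and go lower.

Call:
send_rows --deltas '[0.08,-0.09,0,0,0,0,1.5,0.08,-0.09,0.3,0,0,0,1.5,0,0,0.4,0,0,0,1.5,0,0,0,0,0,0,1.5,0,0,0,0,0,0,1.5,0,0,0,0,0,0,1.5,0,0,0,0,0,0,1.5,0,0,0,0,0,0,1.5,0,0,0,0,0,0,1.5]'

```text
time_s: 8.03
eef_pos: [0.467, 0.2079, 0.0827]
orientation: [2.087, 2.348, 0.0]
contact_force: [-0.7, -0.5, -1.1]
opening: 0.242
```

Call:
send_rows --deltas '[0,0,0,0,0,0,1.5]'

```text
time_s: 8.12
eef_pos: [0.467, 0.208, 0.0826]
orientation: [2.087, 2.349, 0.0]
contact_force: [1.2, 0.0, -0.7]
opening: 0.24
```

Call:
send_rows --deltas '[0,0,0,0,0,0,1.5]'

```text
time_s: 8.2
eef_pos: [0.467, 0.2079, 0.0826]
orientation: [2.087, 2.349, 0.0]
contact_force: [0.4, -0.2, 0.4]
opening: 0.241
```

Call:
send_rows --deltas '[0,0.1,0,0,0,0,1.5,0,0,0.2,0,0,0,1.5,0,0,0.2,0,0,0,1.5,0,0,0,0,0,0,1.5,0,0,0,0,0,0,1.5]'

```text
time_s: 8.62
eef_pos: [0.4677, 0.2079, 0.0783]
orientation: [-2.086, -2.349, 0.001]
contact_force: [0.3, 0.4, 0.1]
opening: 0.243
```

Call:
send_rows --deltas '[0,0,0.15,0,0,0,1.5,0,0,0,0,0,0,1.5,0,0,0,0,0,0,1.5]'

```text
time_s: 8.87
eef_pos: [0.4679, 0.208, 0.077]
orientation: [-2.087, -2.349, 0.0]
contact_force: [-0.1, -0.6, -1.8]
opening: 0.242
```

Call:
send_rows --deltas '[0,0,0.15,0,0,0,1.5,0,0,0,0,0,0,1.5,0,0,0,0,0,0,1.5]'

```text
time_s: 9.12
eef_pos: [0.4678, 0.208, 0.0755]
orientation: [-2.086, -2.349, 0.0]
contact_force: [-0.6, -0.4, -0.2]
opening: 0.242
```

Call:
send_rows --deltas '[0,0,0.1,0,0,0,1.5,0,0,0,0,0,0,1.5,0,0,0,0,0,0,1.5]'

```text
time_s: 9.37
eef_pos: [0.4679, 0.208, 0.0745]
orientation: [-2.087, -2.349, -0.0]
contact_force: [-0.5, 0.7, -0.1]
opening: 0.238
```

Call:
send_rows --deltas '[0,0,0.1,0,0,0,1.5,0,0,0,0,0,0,1.5,0,0,0,0,0,0,1.5]'

```text
time_s: 9.62
eef_pos: [0.4679, 0.208, 0.0735]
orientation: [-2.087, -2.349, 0.0]
contact_force: [-0.4, 0.4, -0.6]
opening: 0.238
```

Call:
send_rows --deltas '[0,0,0.1,0,0,0,1.5,0,0,0,0,0,0,1.5,0,0,0,0,0,0,1.5]'

```text
time_s: 9.87
eef_pos: [0.4679, 0.208, 0.0725]
orientation: [-2.087, -2.348, 0.0]
contact_force: [-0.1, 0.4, -0.5]
opening: 0.239
```

Call:
send_rows --deltas '[0,0,0.1,0,0,0,1.5,0,0,0,0,0,0,1.5,0,0,0,0,0,0,1.5]'

```text
time_s: 10.12
eef_pos: [0.4679, 0.208, 0.0715]
orientation: [-2.087, -2.348, 0.0]
contact_force: [0.2, 0.5, -0.6]
opening: 0.241
```

Call:
send_rows --deltas '[0,0,0.1,0,0,0,1.5,0,0,0,0,0,0,1.5,0,0,0,0,0,0,1.5]'

```text
time_s: 10.37
eef_pos: [0.4679, 0.2081, 0.0705]
orientation: [-2.087, -2.349, 0.0]
contact_force: [0.3, -0.0, -0.2]
opening: 0.241
```

Call:
send_rows --deltas '[0,0,0.1,0,0,0,1.5,0,0,0,0,0,0,1.5,0,0,0,0,0,0,1.5]'

```text
time_s: 10.62
eef_pos: [0.4679, 0.2081, 0.0695]
orientation: [2.087, 2.349, 0.0]
contact_force: [-0.4, -0.0, -0.4]
opening: 0.239
```

Run:
```python
from h import *
w=shot("wrist","w5.png",(160,130,360,280),4); s=shot("scene","s5.png",(110,110,240,208),6)
o=robot.get_obs(); print(o["eef_pos"],o["contact_force"])
```

```text
[0.46789326 0.20803975 0.06955602] [ 0.02937374  0.13043719 -0.27149445]
```

View pics/s5.png

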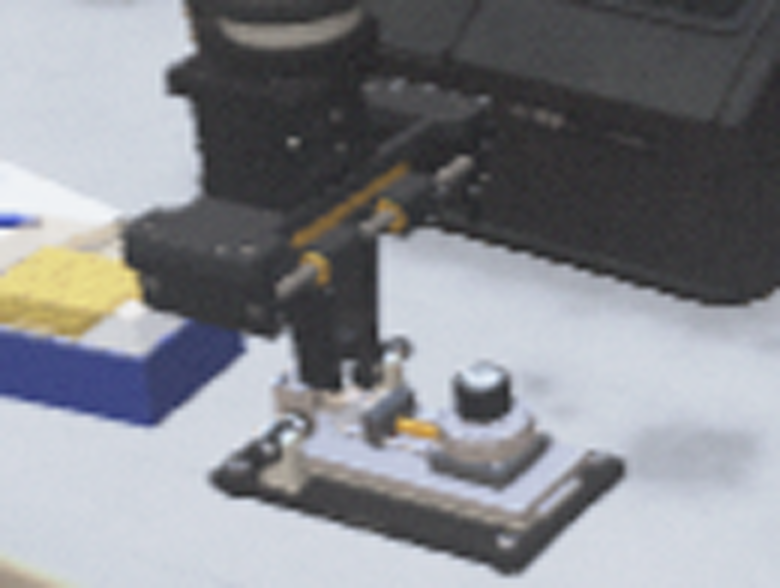

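The scene crop shows the vial between the fingers behind the jaw, still a little above the bay floor, with nothing touching. I'll continue down.

Call:
send_rows --deltas '[0,0,0.1,0,0,0,1.5,0,0,0,0,0,0,1.5,0,0,0,0,0,0,1.5]'

```text
time_s: 10.97
eef_pos: [0.4681, 0.2083, 0.0693]
orientation: [-2.087, -2.349, -0.001]
contact_force: [-1.3, -1.1, 4.5]
opening: 0.243
```

Call:
send_rows --deltas '[0,0,0.1,0,0,0,1.5,0,0,0,0,0,0,1.5,0,0,0,0,0,0,1.5]'

```text
time_s: 11.22
eef_pos: [0.4683, 0.2084, 0.0686]
orientation: [-2.087, -2.349, -0.002]
contact_force: [-2.0, -0.6, 7.8]
opening: 0.245
```

Call:
send_rows --deltas '[0,0,0.1,0,0,0,1.5,0,0,0,0,0,0,1.5,0,0,0,0,0,0,1.5]'

```text
time_s: 11.47
eef_pos: [0.4683, 0.2085, 0.0677]
orientation: [-2.086, -2.349, -0.002]
contact_force: [-1.8, -0.5, 9.3]
opening: 0.244
```

The vial touched the floor at TCP z of about 0.069, so the floor is near 0.026 and the seat near 0.051. I'll relieve the press, then open.

Call:
send_rows --deltas '[0,0,-0.12,0,0,0,1.5,0,0,0,0,0,0,1.5,0,0,0,0,0,0,1.5]'

```text
time_s: 11.72
eef_pos: [0.4681, 0.2081, 0.0679]
orientation: [2.086, 2.348, 0.001]
contact_force: [0.6, 0.7, 3.2]
opening: 0.242
```

Call:
send_rows --deltas '[0,0,0,0,0,0,2.3,0,0,0,0,0,0,2.6,0,0,0,0,0,0,3,0,0,0,0,0,0,3.5,0,0,0,0,0,0,3.5,0,0,0,0,0,0,3.5]'

```text
time_s: 12.22
eef_pos: [0.4678, 0.208, 0.0677]
orientation: [-2.087, -2.349, 0.0]
contact_force: [-0.2, 0.1, -0.3]
opening: 0.392
```

Call:
send_rows --deltas '[0,0,-0.5,0,0,0,3.5,0,0,-1,0,0,0,3.5,0,0,-2,0,0,0,3.5,0,0,-2,0,0,0,3.5,0,0,-2,0,0,0,3.5,0,0,-1.5,0,0,0,3.5,0,0,0,0,0,0,3.5,0,0,0,0,0,0,3.5,0,0,0,0,0,0,3.5,0,0,0,0,0,0,3.5]'

```text
time_s: 13.05
eef_pos: [0.4673, 0.2077, 0.1569]
orientation: [-2.086, -2.348, 0.003]
contact_force: [-0.9, 0.5, 0.4]
opening: 0.402
```

Run:
```python
from h import *
import pickle
w=shot("wrist","w6.png",(160,130,360,340),3.5); pickle.dump(w,open("w6.pkl","wb"))
s=cams.read_camera("scene"); pickle.dump(s,open("s6.pkl","wb"))
o=robot.get_obs(); print(o["time_s"],o["eef_pos"],o["contact_force"],o["q"].round(3))
a=cv2.imread("pics/w6.png"); b=cv2.resize(s["img"][140:210,130:220],None,fx=4,fy=4,interpolation=cv2.INTER_CUBIC)
o=np.zeros((max(a.shape[0],280),a.shape[1]+360,3),np.uint8); o[:a.shape[0],:a.shape[1]]=a; o[:280,a.shape[1]:]=b; cv2.imwrite("pics/c6.png",cv2.resize(o,None,fx=.75,fy=.75)); print(o.shape)
```

```text
13.15 [0.46728798 0.20773805 0.15677305] [-0.39665714 -0.65176202 -0.18542487] [-0.756  0.082  0.301  1.903 -0.026  1.163 -0.328]
(735, 1060, 3)
```

View pics/c6.png

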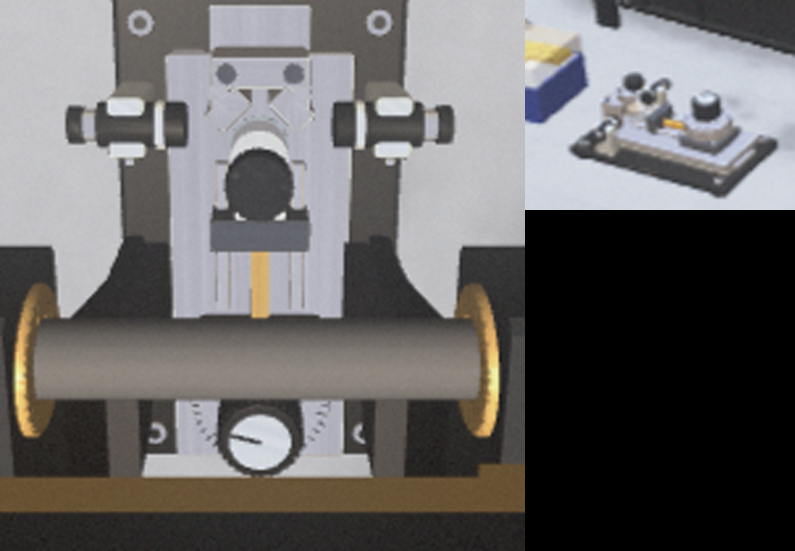

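The vial stands upright in the bay between the white pad and the V, cap at (258,184) and knob at (260,440) in the crop, and it has been released. Now I'll locate the knob precisely.

Run:
```python
from h import *
import pickle
w1,w6,s=[pickle.load(open(f+".pkl","rb")) for f in("w1","w6","s6")]
k=1/1.5625
# refine knob's white top disc
def disc(c,p,r):
    x,y=map(int,p); g=cv2.cvtColor(c["img"],cv2.COLOR_BGR2GRAY)[y-r:y+r,x-r:x+r]
    n,l,st,ce=cv2.connectedComponentsWithStats((g>165).astype(np.uint8)); i=l[r,r] or 1
    q=ce[i]+[x-r,y-r]; return q,st[i].tolist()
a=disc(w1,(417*k,336*k),9); b=disc(w6,(259,298.5),14); d=disc(s,(190,172),5)
print(a,b,d)
A,B,D=a[0],b[0],d[0]
print(tri([(w1,A),(w6,B)]),tri([(w6,B),(s,D)]),tri([(w1,A),(w6,B),(s,D)]))
for z in(.070,.0725,.075): print(z,ray(w1,A,z),ray(w6,B,z),ray(s,D,z))
print("vial cap",ray(w6,(258.3,199),.076))
K=tri([(w1,A),(w6,B),(s,D)])[0]; print(100*tool(K-robot.get_obs()["eef_pos"]), robot.get_obs()["eef_pos"])
```

```text
(array([266.24229075, 213.24669604]), [1, 0, 17, 16, 227]) (array([258.95480226, 298.11016949]), [3, 4, 23, 21, 354]) (array([189.46875, 169.8125 ]), [0, 0, 10, 8, 64])
(array([0.47726421, 0.12557094, 0.07252911]), [np.float64(0.00023379553899498343), np.float64(0.00023379553899501924)]) (array([0.47789511, 0.12945419, 0.07979996]), [np.float64(0.0012347458383761662), np.float64(0.001234745838376254)]) (array([0.47736738, 0.12887749, 0.08008683]), [np.float64(0.0008597875654158704), np.float64(0.0014831586457931124), np.float64(0.0012493029950855932)])
0.07 [0.47710085 0.12464349 0.07      ] [0.47769917 0.12395796 0.07      ] [0.49229392 0.14154553 0.07      ]
0.0725 [0.47703522 0.1255166  0.0725    ] [0.47749587 0.12559858 0.0725    ] [0.48902514 0.13845566 0.0725    ]
0.075 [0.47696959 0.1263897  0.075     ] [0.47729257 0.1272392  0.075     ] [0.48575636 0.1353658  0.075     ]
vial cap [0.46706784 0.2096333  0.076     ]
[-7.94330648  0.08507178  7.67530009] [0.46728798 0.20773805 0.15677305]
```

The wrist pair gives the knob top at (0.4773, 0.1256, 0.0725), so knob_mid is near z 0.064. I'll move above it and pre-rotate −0.6 for turning room.

Call:
send_rows --deltas '[-2,0,0,0,0,0,4.5,-2.2,0,0,0,0,0,5,-2.2,0,0,0,0,0,5,-1.87,0.02,0,0,0,0,5,0,0,0,0,0,-0.12,5,0,0,0,0,0,-0.12,5,0,0,0,0,0,-0.12,5,0,0,0,0,0,-0.12,5,0,0,0,0,0,-0.12,5,0,0,3,0,0,0,5,0,0,2,0,0,0,5,0,0,0,0,0,0,5]'

```text
time_s: 14.15
eef_pos: [0.4745, 0.1248, 0.1035]
orientation: [-1.297, -2.855, 0.01]
contact_force: [-1.2, -0.5, -0.4]
opening: 0.572
```

Call:
send_rows --deltas '[0,0,0,0,0,0,5,0,0,0,0,0,0,5,0,0,0,0,0,0,5,0,0,0,0,0,0,5,0,0,0,0,0,0,5,0,0,0,0,0,0,5]'

```text
time_s: 14.65
eef_pos: [0.4783, 0.1261, 0.1085]
orientation: [1.299, 2.86, 0.002]
contact_force: [-0.3, 0.0, 0.1]
opening: 0.572
```

Run:
```python
from h import *
o=robot.get_obs(); print(o["time_s"],o["eef_pos"],o["contact_force"],o["moment"],o["q"].round(3))
print("tool delta cm",100*tool(np.array([.4773,.1256,.0735])-o["eef_pos"]))
w=cams.read_camera("wrist"); cv2.imwrite("pics/w7.png",w["img"]); print("knob top predicted px",proj(w,(.4773,.1256,.0725)))
```

```text
14.65 [0.47825984 0.12610652 0.10845117] [-0.26714198  0.01383407  0.10941726] [-0.05451816  0.00874191  0.01998317] [-0.654  0.095  0.36   1.996 -0.039  1.055  0.442]
tool delta cm [ 0.02600318 -0.11010242  3.49497129]
knob top predicted px [256.3047088  223.75163102]
```

View pics/w7.png

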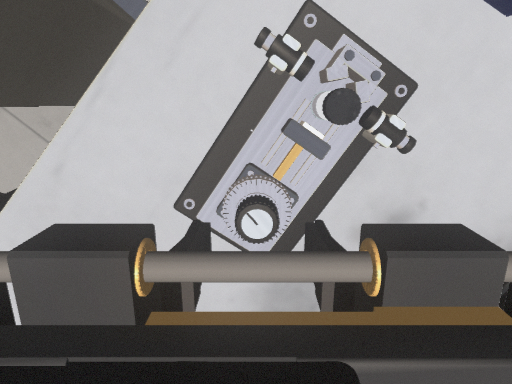

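The knob disc is at (257,223) against a predicted (256,224), so alignment is good. The vial still stands at (340,105). I'll descend and close lightly first.

Call:
send_rows --deltas '[0.03,-0.11,1,0,0,0,5,0,0,1,0,0,0,5,0,0,0.8,0,0,0,5,0,0,0.5,0,0,0,5,0,0,0.2,0,0,0,5,0,0,0,0,0,0,4,0,0,0,0,0,0,4,0,0,0,0,0,0,4,0,0,0,0,0,0,4,0,0,0,0,0,0,4]' --force 4

```text
time_s: 15.53
eef_pos: [0.4771, 0.1256, 0.0732]
orientation: [1.299, 2.86, 0.001]
contact_force: [0.5, -0.2, 0.0]
opening: 0.463
```

Call:
send_rows --deltas '[0,0,0,0,0,0,3.2,0,0,0,0,0,0,2.9,0,0,0,0,0,0,2.7,0,0,0,0,0,0,2,0,0,0,0,0,0,2,0,0,0,0,0,0,2]' --force 4

```text
time_s: 16.03
eef_pos: [0.4776, 0.1262, 0.073]
orientation: [1.298, 2.859, 0.003]
contact_force: [3.1, 2.1, -2.8]
opening: 0.295
```

```bash
cat > st.py <<'E'
from h import *
o=robot.get_obs(); f=o["contact_force"]; print("t",round(o["time_s"],2),"pos",o["eef_pos"].round(4),"F",f.round(2),"Ftool",tool(f).round(2),"M",o["moment"].round(3),"Mtool",tool(o["moment"]).round(3),"open mm",round(o["opening"]*87,1),"q7",o["q"][6].round(3),"az",np.degrees(np.arctan2(*Ro.from_rotvec(o["orientation"]).as_matrix()[[1,0],1])).round(2))
E
python3 st.py
```

```text
t 16.03 pos [0.4776 0.1262 0.073 ] F [ 3.15  2.09 -2.81] Ftool [-0.5   3.73  2.81] M [ 0.488 -0.669 -0.025] Mtool [-0.825 -0.073  0.025] open mm 25.6 q7 0.46 az 41.16
```

A light contact pulls the tool 0.8 mm toward +y at 3.7 N, so I'll shift the command that way to centre.

Call:
send_rows --deltas '[0,0.08,0,0,0,0,2,0,0,0,0,0,0,2,0,0,0,0,0,0,2,0,0,0,0,0,0,2]' --force 4

```text
time_s: 16.37
eef_pos: [0.4777, 0.1262, 0.073]
orientation: [1.299, 2.86, 0.001]
contact_force: [1.6, 1.9, -0.4]
opening: 0.295
```

```bash
python3 st.py
```

```text
t 16.37 pos [0.4777 0.1262 0.073 ] F [ 1.55  1.88 -0.39] Ftool [0.39 2.4  0.39] M [ 0.334 -0.429  0.017] Mtool [-0.543 -0.031 -0.017] open mm 25.7 q7 0.46 az 41.14
```

Call:
send_rows --deltas '[0,0.1,0,0,0,0,2,0,0,0,0,0,0,2,0,0,0,0,0,0,2]' --force 4

```text
time_s: 16.62
eef_pos: [0.4778, 0.1262, 0.0729]
orientation: [-1.299, -2.859, 0.001]
contact_force: [-0.8, -1.4, 3.5]
opening: 0.298
```

Call:
send_rows --deltas '[0,0,0,0,0,0,2,0,0,0,0,0,0,2,0,0,0,0,0,0.05,2,0,0,0,0,0,0.05,2,0,0,0,0,0,0.05,2,0,0,0,0,0,0.05,2]' --force 25

```text
time_s: 17.12
eef_pos: [0.4778, 0.1262, 0.0729]
orientation: [-1.581, -2.714, 0.001]
contact_force: [-2.0, -1.3, 4.9]
opening: 0.29
```

```bash
python3 st.py
```

```text
t 17.12 pos [0.4778 0.1262 0.0729] F [-1.96 -1.26  4.95] Ftool [-0.13 -2.33 -4.95] M [-0.216  0.444  0.144] Mtool [ 0.493  0.03  -0.144] open mm 25.2 q7 0.26 az 29.55
```

The free-turning moment is about 0.14 N m with side forces near 2 N, and the knob follows. I'll continue to about 1.0 rad.

Call:
send_rows --deltas '[0,0,0,0,0,0.06,2,0,0,0,0,0,0.06,2,0,0,0,0,0,0.06,2,0,0,0,0,0,0.06,2,0,0,0,0,0,0.06,2,0,0,0,0,0,0.06,2,0,0,0,0,0,0.04,2]'

```text
time_s: 17.7
eef_pos: [0.4779, 0.1263, 0.0729]
orientation: [-2.089, -2.346, 0.001]
contact_force: [-1.7, -0.7, 4.2]
opening: 0.289
```

```bash
python3 st.py
```

```text
t 17.7 pos [0.4779 0.1263 0.0729] F [-1.69 -0.72  4.2 ] Ftool [-0.52 -1.76 -4.2 ] M [-0.288  0.426  0.113] Mtool [ 0.457 -0.237 -0.113] open mm 25.1 q7 -0.135 az 6.62
```

Call:
send_rows --deltas '[0,0,0,0,0,0.06,2,0,0,0,0,0,0.06,2,0,0,0,0,0,0.06,2,0,0,0,0,0,0.06,2,0,0,0,0,0,0.06,2,0,0,0,0,0,0.06,2,0,0,0,0,0,0.04,2]'

```text
time_s: 18.28
eef_pos: [0.4779, 0.1263, 0.0729]
orientation: [2.514, 1.884, -0.001]
contact_force: [-1.9, -0.8, 5.2]
opening: 0.29
```

```bash
python3 st.py
python3 - <<'E'
from h import *
import pickle
w=cams.read_camera("wrist"); cv2.imwrite("pics/w8.png",w["img"])
E
```

```text
t 18.28 pos [0.4779 0.1263 0.0729] F [-1.93 -0.77  5.23] Ftool [-1.28 -1.64 -5.23] M [-0.24   0.366  0.107] Mtool [ 0.283 -0.333 -0.107] open mm 25.2 q7 -0.529 az -16.3
```

View pics/w8.png

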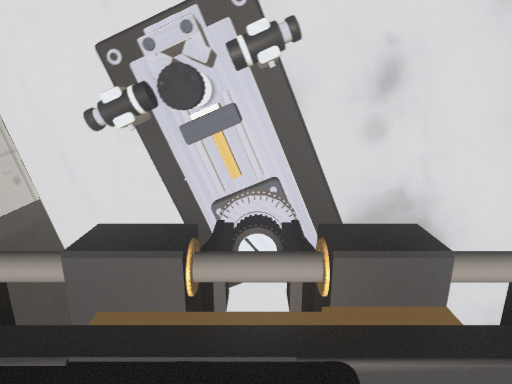

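The jaw's white pad, at about (205,112), is now close to the vial, whose cap is at (180,87). No contact is felt yet: the moment is 0.107 N m after 1.0 rad. From here I'll take smaller steps.

Call:
send_rows --deltas '[0,0,0,0,0,0.05,2,0,0,0,0,0,0.05,2,0,0,0,0,0,0.05,2,0,0,0,0,0,0.02,2,0,0,0,0,0,0,2]'

```text
time_s: 18.75
eef_pos: [0.478, 0.1263, 0.0729]
orientation: [2.663, 1.667, -0.001]
contact_force: [-2.1, -0.2, 4.7]
opening: 0.289
```

```bash
python3 st.py
```

```text
t 18.75 pos [0.478  0.1263 0.0729] F [-2.07 -0.24  4.66] Ftool [-1.12 -1.76 -4.66] M [-0.304  0.44   0.123] Mtool [ 0.263 -0.465 -0.123] open mm 25.2 q7 -0.695 az -25.92
```

Call:
send_rows --deltas '[0,0,0,0,0,0.02,2,0,0,0,0,0,0.02,2,0,0,0,0,0,0,2]'

```text
time_s: 19.0
eef_pos: [0.478, 0.1262, 0.0729]
orientation: [2.696, 1.613, -0.001]
contact_force: [-2.1, -0.5, 4.8]
opening: 0.282
```

```bash
python3 st.py
```

```text
t 19.0 pos [0.478  0.1262 0.0729] F [-2.12 -0.48  4.76] Ftool [-1.43 -1.64 -4.76] M [-0.274  0.422  0.031] Mtool [ 0.243 -0.441 -0.031] open mm 24.5 q7 -0.734 az -28.21
```

Call:
send_rows --deltas '[0,0,0,0,0,0.02,2,0,0,0,0,0,0.02,2]'

```text
time_s: 19.17
eef_pos: [0.478, 0.1263, 0.0729]
orientation: [2.727, 1.559, -0.001]
contact_force: [-0.5, -0.3, 5.1]
opening: 0.29
```

```bash
python3 st.py
```

```text
t 19.17 pos [0.478  0.1263 0.0729] F [-0.54 -0.32  5.07] Ftool [-0.55 -0.3  -5.07] M [-0.222  0.441  0.151] Mtool [ 0.267 -0.415 -0.151] open mm 25.3 q7 -0.773 az -30.5
```

Call:
send_rows --deltas '[0,0,0,0,0,0,2]'

```text
time_s: 19.25
eef_pos: [0.478, 0.1263, 0.0729]
orientation: [2.727, 1.559, -0.001]
contact_force: [-0.7, -1.0, 4.3]
opening: 0.287
```

```bash
python3 st.py
```

```text
t 19.25 pos [0.478  0.1263 0.0729] F [-0.75 -1.04  4.29] Ftool [-1.28 -0.12 -4.28] M [-0.286  0.46   0.016] Mtool [ 0.251 -0.48  -0.016] open mm 25.0 q7 -0.773 az -30.5
```

Call:
send_rows --deltas '[0,0,0,0,0,0.02,2,0,0,0,0,0,0.02,2]'

```text
time_s: 19.42
eef_pos: [0.478, 0.1263, 0.0729]
orientation: [2.758, 1.504, -0.001]
contact_force: [-1.3, -0.4, 5.6]
opening: 0.291
```

```bash
python3 st.py
```

```text
t 19.42 pos [0.478  0.1263 0.0729] F [-1.3  -0.35  5.64] Ftool [-1.   -0.9  -5.64] M [-0.255  0.446  0.122] Mtool [ 0.237 -0.456 -0.122] open mm 25.3 q7 -0.813 az -32.79
```

Call:
send_rows --deltas '[0,0,0,0,0,0.01,2,0,0,0,0,0,0.01,2]'

```text
time_s: 19.58
eef_pos: [0.478, 0.1262, 0.0729]
orientation: [2.773, 1.477, -0.001]
contact_force: [-1.5, -1.8, 4.7]
opening: 0.291
```

```bash
python3 st.py
```

```text
t 19.58 pos [0.478  0.1262 0.0729] F [-1.46 -1.84  4.65] Ftool [-2.35 -0.19 -4.65] M [-0.31   0.432  0.122] Mtool [ 0.186 -0.499 -0.122] open mm 25.3 q7 -0.832 az -33.91
```

Call:
send_rows --deltas '[0,0,0,0,0,0.01,2,0,0,0,0,0,0.02,2]'

```text
time_s: 19.75
eef_pos: [0.478, 0.1262, 0.0729]
orientation: [2.794, 1.435, -0.001]
contact_force: [-1.6, -1.4, 5.6]
opening: 0.293
```

```bash
python3 st.py
```

```text
t 19.75 pos [0.478  0.1262 0.0729] F [-1.55 -1.43  5.56] Ftool [-2.07 -0.43 -5.56] M [-0.254  0.411  0.09 ] Mtool [ 0.187 -0.446 -0.09 ] open mm 25.5 q7 -0.862 az -35.63
```

Call:
send_rows --deltas '[0,0,0,0,0,0.01,2,0,0,0,0,0,0.01,2]'

```text
time_s: 19.92
eef_pos: [0.478, 0.1262, 0.0729]
orientation: [2.809, 1.407, -0.001]
contact_force: [-1.7, -1.5, 5.1]
opening: 0.289
```

```bash
python3 st.py
```

```text
t 19.92 pos [0.478  0.1262 0.0729] F [-1.67 -1.5   5.09] Ftool [-2.2  -0.44 -5.09] M [-0.314  0.4    0.13 ] Mtool [ 0.133 -0.491 -0.13 ] open mm 25.2 q7 -0.881 az -36.78
```

Call:
send_rows --deltas '[0,0,0,0,0,0.01,2,0,0,0,0,0,0.02,2]'

```text
time_s: 20.08
eef_pos: [0.478, 0.1262, 0.0729]
orientation: [2.829, 1.365, -0.001]
contact_force: [-1.6, -1.3, 4.9]
opening: 0.29
```

```bash
python3 st.py
```

```text
t 20.08 pos [0.478  0.1262 0.0729] F [-1.58 -1.3   4.9 ] Ftool [-2.01 -0.43 -4.9 ] M [-0.328  0.408  0.126] Mtool [ 0.115 -0.511 -0.126] open mm 25.2 q7 -0.911 az -38.5
```

Call:
send_rows --deltas '[0,0,0,0,0,0.01,2,0,0,0,0,0,0.01,2]'

```text
time_s: 20.25
eef_pos: [0.478, 0.1262, 0.0729]
orientation: [2.843, 1.337, -0.001]
contact_force: [-1.0, -0.6, 4.6]
opening: 0.292
```

```bash
python3 st.py
```

```text
t 20.25 pos [0.478  0.1262 0.0729] F [-0.98 -0.63  4.58] Ftool [-1.11 -0.35 -4.58] M [-0.281  0.475  0.11 ] Mtool [ 0.187 -0.52  -0.11 ] open mm 25.4 q7 -0.931 az -39.64
```

Call:
send_rows --deltas '[0,0,0,0,0,0.01,2,0,0,0,0,0,0.02,2]'

```text
time_s: 20.42
eef_pos: [0.478, 0.1262, 0.0729]
orientation: [2.863, 1.294, -0.001]
contact_force: [-1.1, -1.4, 4.2]
opening: 0.289
```

```bash
python3 st.py
```

```text
t 20.42 pos [0.478  0.1262 0.0729] F [-1.1  -1.37  4.25] Ftool [-1.76  0.08 -4.25] M [-0.314  0.432  0.162] Mtool [ 0.116 -0.521 -0.163] open mm 25.2 q7 -0.96 az -41.36
```

Call:
send_rows --deltas '[0,0,0,0,0,0.01,2,0,0,0,0,0,0.01,2]'

```text
time_s: 20.58
eef_pos: [0.478, 0.1262, 0.0729]
orientation: [2.875, 1.265, -0.001]
contact_force: [-1.3, -0.8, 5.8]
opening: 0.29
```

```bash
python3 st.py
```

```text
t 20.58 pos [0.478  0.1262 0.0729] F [-1.3  -0.84  5.82] Ftool [-1.51 -0.39 -5.82] M [-0.354  0.504  0.136] Mtool [ 0.132 -0.602 -0.136] open mm 25.2 q7 -0.98 az -42.5
```

Call:
send_rows --deltas '[0,0,0,0,0,0.01,2,0,0,0,0,0,0.01,2]'

```text
time_s: 20.75
eef_pos: [0.478, 0.1262, 0.0729]
orientation: [2.888, 1.236, -0.001]
contact_force: [-1.1, -0.2, 5.6]
opening: 0.288
```

```bash
python3 st.py
```

```text
t 20.75 pos [0.478  0.1262 0.0729] F [-1.15 -0.23  5.58] Ftool [-0.96 -0.67 -5.58] M [-0.303  0.415  0.158] Mtool [ 0.091 -0.506 -0.158] open mm 25.1 q7 -0.999 az -43.65
```

Call:
send_rows --deltas '[0,0,0,0,0,0.01,2,0,0,0,0,0,0.01,2]'

```text
time_s: 20.92
eef_pos: [0.478, 0.1262, 0.0729]
orientation: [2.9, 1.207, -0.001]
contact_force: [-1.7, -1.0, 5.5]
opening: 0.291
```

```bash
python3 st.py
```

```text
t 20.92 pos [0.478  0.1262 0.0729] F [-1.75 -0.97  5.55] Ftool [-1.92 -0.55 -5.55] M [-0.282  0.408  0.135] Mtool [ 0.091 -0.487 -0.135] open mm 25.3 q7 -1.019 az -44.79
```

Call:
send_rows --deltas '[0,0,0,0,0,0.01,2,0,0,0,0,0,0.01,2]'

```text
time_s: 21.08
eef_pos: [0.478, 0.1262, 0.0729]
orientation: [2.912, 1.178, -0.001]
contact_force: [-0.9, -0.4, 6.7]
opening: 0.285
```

```bash
python3 st.py
```

```text
t 21.08 pos [0.478  0.1262 0.0729] F [-0.92 -0.36  6.75] Ftool [-0.91 -0.38 -6.75] M [-0.273  0.4    0.187] Mtool [ 0.082 -0.478 -0.187] open mm 24.8 q7 -1.039 az -45.94
```

Call:
send_rows --deltas '[0,0,0,0,0,0.01,2,0,0,0,0,0,0.01,2]'

```text
time_s: 21.25
eef_pos: [0.478, 0.1263, 0.0729]
orientation: [2.923, 1.149, -0.001]
contact_force: [-1.7, -1.6, 5.2]
opening: 0.289
```

```bash
python3 st.py
```

```text
t 21.25 pos [0.478  0.1263 0.0729] F [-1.75 -1.64  5.16] Ftool [-2.4   0.01 -5.15] M [-0.338  0.402  0.154] Mtool [ 0.026 -0.524 -0.154] open mm 25.2 q7 -1.058 az -47.07
```

Call:
send_rows --deltas '[0,0,0,0,0,0.01,2]'

```text
time_s: 21.33
eef_pos: [0.478, 0.1262, 0.0729]
orientation: [2.929, 1.135, -0.001]
contact_force: [-1.3, -0.7, 4.9]
opening: 0.288
```

```bash
python3 st.py
```

```text
t 21.33 pos [0.478  0.1262 0.0729] F [-1.31 -0.73  4.87] Ftool [-1.47 -0.34 -4.87] M [-0.255  0.399  0.209] Mtool [ 0.08  -0.467 -0.209] open mm 25.1 q7 -1.068 az -47.64
```

Call:
send_rows --deltas '[0,0,0,0,0,0.01,2]'

```text
time_s: 21.42
eef_pos: [0.478, 0.1262, 0.0729]
orientation: [2.935, 1.12, -0.001]
contact_force: [-1.3, -1.6, 5.1]
opening: 0.291
```

```bash
python3 st.py; python3 -c "
from h import *
w=shot('wrist','w9.png',(100,0,300,150),4)"
```

```text
t 21.42 pos [0.478  0.1262 0.0729] F [-1.29 -1.59  5.1 ] Ftool [-2.03  0.32 -5.1 ] M [-0.274  0.407  0.25 ] Mtool [ 0.067 -0.486 -0.251] open mm 25.3 q7 -1.078 az -48.21
```

View pics/w9.png

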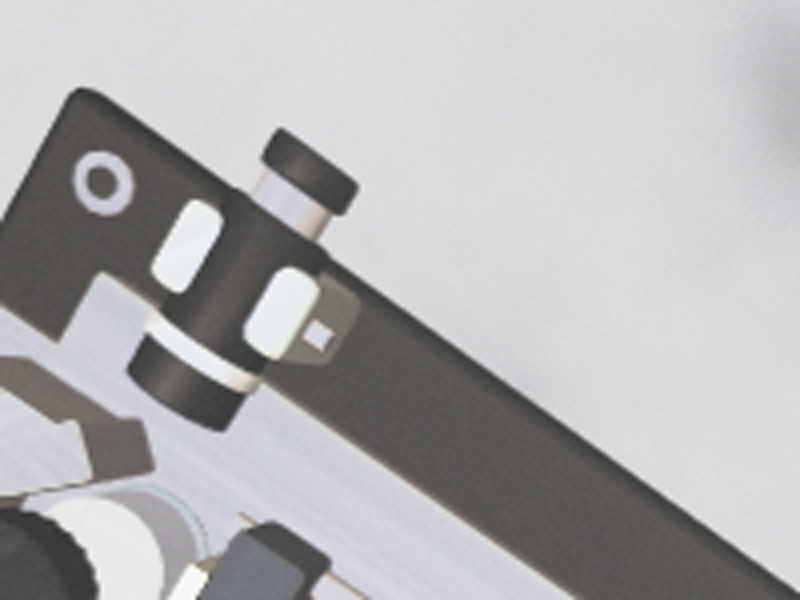

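Contact is clear: the moment rises 0.154, 0.209, 0.25 over the last 0.02 rad, after a free mean of 0.12. The crop shows the pad against the vial and the vial in the V. The noise is about 0.02, so the force is roughly 13 N, slightly high. I'll back off a hair and read the moment while loosening, which is −(0.12 − 0.008F).

Call:
send_rows --deltas '[0,0,0,0,0,0,2]'

```text
time_s: 21.55
eef_pos: [0.478, 0.1262, 0.0729]
orientation: [2.934, 1.121, -0.001]
contact_force: [-1.2, -0.4, 4.6]
opening: 0.285
```

```bash
python3 st.py
```

```text
t 21.55 pos [0.478  0.1262 0.0729] F [-1.25 -0.41  4.63] Ftool [-1.21 -0.52 -4.63] M [-0.353  0.433  0.148] Mtool [ 0.025 -0.558 -0.148] open mm 24.8 q7 -1.078 az -48.2
```

Call:
send_rows --deltas '[0,0,0,0,0,-0.005,2]'

```text
time_s: 21.63
eef_pos: [0.478, 0.1262, 0.0729]
orientation: [2.932, 1.128, -0.001]
contact_force: [-0.9, -0.6, 5.8]
opening: 0.29
```

```bash
python3 st.py
```

```text
t 21.63 pos [0.478  0.1262 0.0729] F [-0.87 -0.64  5.79] Ftool [-1.08 -0.11 -5.79] M [-0.29   0.348  0.105] Mtool [ 0.018 -0.452 -0.105] open mm 25.2 q7 -1.073 az -47.92
```

Call:
send_rows --deltas '[0,0,0,0,0,-0.005,2]'

```text
time_s: 21.72
eef_pos: [0.478, 0.1262, 0.0729]
orientation: [2.929, 1.135, -0.001]
contact_force: [-0.9, -1.8, 4.6]
opening: 0.292
```

```bash
python3 st.py
```

```text
t 21.72 pos [0.478  0.1262 0.0729] F [-0.91 -1.78  4.61] Ftool [-1.87  0.7  -4.61] M [-0.28   0.447 -0.006] Mtool [ 0.094 -0.519  0.006] open mm 25.4 q7 -1.068 az -47.63
```

Call:
send_rows --deltas '[0,0,0,0,0,-0.005,2]'

```text
time_s: 21.8
eef_pos: [0.478, 0.1262, 0.0729]
orientation: [2.926, 1.142, -0.001]
contact_force: [-0.8, -1.0, 4.9]
opening: 0.291
```

```bash
python3 st.py
```

```text
t 21.8 pos [0.478  0.1262 0.0729] F [-0.76 -0.97  4.87] Ftool [-1.22  0.2  -4.87] M [-0.309  0.439  0.041] Mtool [ 0.07  -0.532 -0.041] open mm 25.3 q7 -1.063 az -47.36
```

Call:
send_rows --deltas '[0,0,0,0,0,-0.005,2]'

```text
time_s: 21.88
eef_pos: [0.4781, 0.1262, 0.0729]
orientation: [2.924, 1.149, -0.001]
contact_force: [-1.0, -1.4, 4.8]
opening: 0.291
```

```bash
python3 st.py
```

```text
t 21.88 pos [0.4781 0.1262 0.0729] F [-0.96 -1.36  4.84] Ftool [-1.63  0.34 -4.84] M [-0.274  0.464 -0.026] Mtool [ 0.116 -0.527  0.026] open mm 25.3 q7 -1.058 az -47.08
```

Call:
send_rows --deltas '[0,0,0,0,0,-0.008,2]'

```text
time_s: 21.97
eef_pos: [0.4781, 0.1262, 0.0729]
orientation: [2.919, 1.161, -0.001]
contact_force: [-1.9, -0.2, 6.1]
opening: 0.286
```

```bash
python3 st.py
```

```text
t 21.97 pos [0.4781 0.1262 0.0729] F [-1.91 -0.22  6.15] Ftool [-1.54 -1.15 -6.15] M [-0.265  0.421 -0.01 ] Mtool [ 0.097 -0.488  0.01 ] open mm 24.9 q7 -1.05 az -46.62
```

Call:
send_rows --deltas '[0,0,0,0,0,0.005,2]'

```text
time_s: 22.05
eef_pos: [0.478, 0.1262, 0.0729]
orientation: [2.922, 1.154, -0.001]
contact_force: [-1.2, -1.2, 4.6]
opening: 0.287
```

```bash
python3 st.py
```

```text
t 22.05 pos [0.478  0.1262 0.0729] F [-1.2  -1.17  4.6 ] Ftool [-1.68  0.04 -4.59] M [-0.284  0.442  0.066] Mtool [ 0.095 -0.517 -0.066] open mm 25.0 q7 -1.055 az -46.9
```

Call:
send_rows --deltas '[0,0,0,0,0,0.005,2]'

```text
time_s: 22.13
eef_pos: [0.478, 0.1262, 0.0729]
orientation: [2.925, 1.146, -0.001]
contact_force: [-2.1, -1.0, 5.6]
opening: 0.287
```

```bash
python3 st.py
```

```text
t 22.13 pos [0.478  0.1262 0.0729] F [-2.07 -1.01  5.64] Ftool [-2.21 -0.66 -5.64] M [-0.305  0.423  0.18 ] Mtool [ 0.063 -0.518 -0.18 ] open mm 25.0 q7 -1.06 az -47.19
```

Call:
send_rows --deltas '[0,0,0,0,0,0.004,2]'

```text
time_s: 22.22
eef_pos: [0.478, 0.1262, 0.0729]
orientation: [2.927, 1.141, -0.001]
contact_force: [-1.6, -0.5, 4.2]
opening: 0.288
```

```bash
python3 st.py
```

```text
t 22.22 pos [0.478  0.1262 0.0729] F [-1.59 -0.51  4.2 ] Ftool [-1.52 -0.7  -4.2 ] M [-0.33   0.443  0.23 ] Mtool [ 0.056 -0.55  -0.231] open mm 25.0 q7 -1.064 az -47.41
```

Turning clockwise again gives 0.18 and 0.23 N m, mean about 0.205, which is close to 10 N. I'll release the knob and lift clear.

Call:
send_rows --deltas '[0,0,0,0,0,0,2.7,0,0,0,0,0,0,3,0,0,0,0,0,0,3.5,0,0,0,0,0,0,4.5,0,0,0,0,0,0,4.5,0,0,0,0,0,0,4.5,0,0,0,0,0,0,4.5]'

```text
time_s: 22.8
eef_pos: [0.4781, 0.1266, 0.0727]
orientation: [-2.927, -1.14, 0.0]
contact_force: [0.5, -0.0, -0.9]
opening: 0.505
```

Call:
send_rows --deltas '[0,0,-0.5,0,0,0,4.5,0,0,-1,0,0,0,4.5,0,0,-2,0,0,0,4.5,0,0,-2,0,0,0,4.5,0,0,-2,0,0,0,4.5,0,0,-2,0,0,0,4.5,0,0,0,0,0,0.1,4.5,0,0,0,0,0,0,4.5,0,0,0,0,0,0,4.5,0,0,0,0,0,0,4.5]'

```text
time_s: 23.63
eef_pos: [0.4777, 0.1265, 0.1675]
orientation: [-2.98, -0.996, 0.001]
contact_force: [-0.0, 0.7, -0.2]
opening: 0.521
```

```bash
python3 st.py
python3 - <<'E'
from h import *
w=cams.read_camera("wrist"); cv2.imwrite("pics/w10.png",w["img"])
K=np.array([.478,.1262,.0725]); d=np.array([-.1085,.994,0])
g=cv2.cvtColor(w["img"],cv2.COLOR_BGR2GRAY)
p=proj(w,K+.088*d+[0,0,.0035]); print("seated cap-top predicted px",p.round(1))
x,y=p.astype(int); x0,y0=max(x-30,0),max(y-30,0)
for th in (50,60,70):
    n,l,st,ce=cv2.connectedComponentsWithStats((g[y0:y+30,x0:x+30]<th).astype(np.uint8))
    for i in range(1,n):
        if st[i][4]>120: q=ce[i]+[x0,y0]; X=ray(w,q,.072); print(th,st[i].tolist(),q.round(1),X.round(4),"along/lat from knob mm",(1e3*d[:2]@(X-K)[:2]).round(1),(1e3*np.array([.994,.1085])@(X-K)[:2]).round(1))
q=proj(w,K); x,y=q.astype(int); n,l,st,ce=cv2.connectedComponentsWithStats((g[y-14:y+14,x-14:x+14]>165).astype(np.uint8)); i=1+np.argmax(st[1:,4]); print("knob px pred",q.round(1),"seen",(ce[i]+[x-14,y-14]).round(1))
for n in("top","scene"):
    a=cv2.imread(f"pics/{n}0.png"); c=cams.read_camera(n); b=c["img"]; cv2.imwrite(f"pics/{n}9.png",b)
    m=(cv2.absdiff(cv2.GaussianBlur(a,(3,3),0),cv2.GaussianBlur(b,(3,3),0)).max(2)>40).astype(np.uint8)
    k,l,st,ce=cv2.connectedComponentsWithStats(cv2.dilate(m,np.ones((3,3)))); print(n,[s.tolist() for s in st[1:] if s[4]>25])
E
```

```text
t 23.63 pos [0.4777 0.1265 0.1675] F [-0.02  0.66 -0.2 ] Ftool [ 0.38 -0.54  0.2 ] M [-0.078  0.131  0.053] Mtool [ 0.016 -0.151 -0.053] open mm 45.3 q7 -1.221 az -53.05
seated cap-top predicted px [154.2 137.8]
70 [21, 19, 24, 26, 278] [158.8 138.2] [0.4692 0.2116 0.072 ] along/lat from knob mm 85.8 0.5
70 [17, 46, 18, 14, 143] [150.1 158.9] [0.4521 0.2085 0.072 ] along/lat from knob mm 84.6 -16.8
knob px pred [258.3 195.7] seen [258.1 196.8]
top [[72, 120, 138, 264, 22370], [303, 195, 10, 10, 83]]
scene [[29, 0, 71, 228, 2689], [123, 0, 74, 79, 2584], [168, 81, 21, 6, 105], [1, 85, 21, 7, 77], [0, 95, 51, 13, 449], [192, 107, 14, 5, 61], [151, 114, 44, 13, 378], [203, 119, 11, 6, 56], [3, 145, 67, 100, 1184], [174, 145, 6, 6, 33], [21, 153, 6, 15, 62], [160, 163, 10, 9, 77], [163, 173, 21, 13, 187], [69, 191, 16, 31, 173], [56, 194, 5, 10, 36], [5, 205, 10, 25, 101], [295, 211, 11, 10, 95], [9, 242, 20, 31, 326], [70, 245, 23, 15, 215], [104, 248, 7, 17, 78], [36, 254, 23, 16, 209], [26, 277, 11, 9, 79]]
```

```bash
python3 -c "
from bench import robot
print(robot.job_done())"
```

```text
the job is handed in; nothing more can be done
None
```

The vial is standing upright in the bay, released, and nipped in the V by the jaw at about 10 N. I handed the job in at about 24 s of the 72 s allowed; `job_done` gave no verdict.

- **Placing:** I set the vial about 5 mm short of the seat and felt its foot touch the bay floor, with about 9 N of downward press. I eased that off before letting go.
- **Closing the jaw:** I gripped the inner knob at 25 N and turned it about 1.55 rad clockwise. Contact came at about 1.50 rad. The moment overshot to about 0.25 N m, which I put at roughly 13–14 N. I backed off and came up again, ending on readings of 0.18 and 0.23 N m, mean about 0.205. The moment noise is about 0.02–0.03 N m, so the nip is 10 N give or take 2–3 N.

Last checks, with the arm lifted clear and its force reading near zero:
- **Vial:** the cap measured 85.8 mm from the knob axis and 0.5 mm off to the side. Seated should be 88 mm. That is short by about 2 mm, roughly the accuracy of the measurement (the cap mask was incomplete). The rise in moment says it is seated, but the picture does not confirm it to the millimetre.
- **Ring:** the knob is within 1 pixel of where it was, so the carriage has not visibly moved. Side forces stayed under about 4 N on the knob. I did not read the ring's own graduations.
- **Other things:** the before-and-after pictures differ only at the arm, the stage and the vial's old spot.
- **Not viewed by eye:** I had used all 12 picture views, so these last checks were numeric only.

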